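# Set up the leaning-board experiment

## Robot

A 6-joint arm with a two-finger parallel gripper is mounted at the origin on the work surface. World frame = base frame: x ahead of the robot, y to its left, z up, the work surface at z = 0. Lengths are in m, angles in degrees, forces in N, time in s.
With the tool pointing down it reaches from about 0.4 to 0.825 m from the base axis. Payload 7 kg.
Tool frame: the origin (TCP) lies midway between the tips of the shut fingers; the grasp point (between the pads) lies 19 mm behind it; z points along the fingers, y is the line along which they close (so a half turn about z gives the same grasp; the last joint's range is limited). The gripper opens to 88 mm and grips with 3 to 60 N. Pads are 19 mm wide; open, the fingers measure 130 mm over their backs; the gripper's body (78 mm by 193 mm) begins 47 mm behind the grasp point.
Start: joints at [-54.654, 20.546, 0.682, 0, -70.136, -16.507], TCP at [0.218, -0.639, 0.227] pointing down, gripper open.
Joint ranges: [-176.03, 176.03], [-82.01, 121.73], [-58.28, 71.71], [-173.87, 95.51], [-174.79, -0.11], [-173.66, 173.66]. Speed limits (degrees/s): [136.94, 136.94, 172.46, 180, 180, 180].

## Interface

Orientations are given as a 3x3 rotation matrix whose columns are the frame's x, y, z axes.
In Python, from rig import robot gives the robot as it stands. Calls block until the motion is done:
- robot.goto(position, orientation): joint-space move of the TCP to a pose.
- robot.servo_line(position, ori=None, speed=0.15): straight line of the TCP; ori=None keeps the orientation; speed is the mean speed in m/s.
- robot.movej(angles): joint-space move.
- robot.move_gripper(opening): opening from 0.0 (shut) to 1.0 (fully open); the grip force is fixed at half the most; returns when the fingers have stopped.
- robot.dwell(seconds).
- robot.ik(position, orientation): joint angles nearest the present ones, or None.
- robot.grab_frame(name): name is "side" or "top" or "wrist"; returns (picture, depth): 420x560x3 uint8, red, green, blue; 420x560 float32, m along the optical axis (not along the pixel's ray), 0 where there is no reading.
- robot.camera_info(name): a dict with "vfov" (degrees; the focal length in pixels is half the picture's height over the tangent of half this angle, whatever the lens; pixels are square), "cx", "cy" (the principal point, pixels), "k1" (the pictures are not rectified: a ray, as slopes to the right and down, at radius r is drawn at 1 + k1 r^2 times it, then the intrinsics apply), "view" (4x4, takes a point from world to camera coordinates); the wrist camera has in their place "T_tool_cam" (4x4, takes a point from camera to tool coordinates, whose origin is the TCP and whose axes are the flange's). Camera axes: x right, y down, z forward; pixel columns grow to the right and rows downward; lengths in m; the calibration is good to about 2 mm. A picture is of the moment at which its call begins: read the wrist's pose just before it. camera_info takes no time and is no camera call.
A pose or a line that the arm cannot do raises robot.Unreachable and nothing moves.
- robot.job_done(): hands the job in; it is judged then, once.
Readings, each from a call of its own:
- robot.read_t(): time.
- robot.read_qpos(): joint angles.
- robot.read_qvel(): joint speeds.
- robot.read_effort(): joint torques, N m.
- robot.read_position(): TCP position.
- robot.read_tcp_rot(): TCP orientation.
- robot.read_force(): force on the tool from outside, world axes, zero at the start.
- robot.read_ft_torque(): the same for the moment, N m.
- robot.read_grip_width(): opening from 0.0 (shut) to 1.0 (fully open).
- robot.read_finger_force(): force on a finger pad.
Only numpy, scipy, OpenCV 4.12 (cv2) and the standard library are available. Lean on these libraries where they do the work, as an engineer would, in place of code of your own. Each camera call takes 0.05 s, during which the arm holds its last target. There are 200 camera calls.

## Task

Turn the upright panel on its indexing stand round until it clicks into the position where its plain face, the one without brackets and pulleys, looks squarely at the foot bar, and leave it there. Then take the wooden board, stand one end on the base plate against the panel side of the foot bar and lean it straight up against the middle of the panel, keeping hold until its foot is in place; let go and leave it leaning there with everything else on the bench where it was.

Things in the scene. Friction and masses are not known exactly. Their poses are not given: they have to be found in the camera images.
- stand: fixed aluminium base plate 350 x 210 x 8 mm; origin on the bench under the turntable's vertical axis; x points along the plate away from the foot bar, z up. Plate from x = -205 to +145 and y = -105 to +105 mm. The foot bar crosses it at x = -188 to -176 mm; a white detent roller on a sprung arm works at x = 83 to 135 mm, all below z = 42 mm
- turn: the turning part; origin as the stand's, hinged there about the vertical z. A scalloped disc 202 mm across, top at z = 28 mm, carries an upright grey perforated panel 200 mm wide (own y), 12 mm thick (own x, centred on the axis), from z = 28 to 243 mm. Plain face towards its own -x; brackets and pulleys on the +x side. In place when its axes are parallel to the stand's, x the same way
- turn_axis (a point): on the hinge axis at the panel's top, 243 mm up; axes as turn. Turns endlessly either way, eight detents 45 degrees apart. At 80 mm from the axis about 4 to 7 N moves it out of a detent and over the crest half-way; past that it runs by itself into the next detent and stays. Mass 0.6 to 1.3 kg. Starts two to four detents from the right one
- panel_face (a point): centre of the panel's plain face, 135.5 mm above the bench; axes as turn. The other side carries two dark brackets (y = -70 and +70 mm, reaching 55 mm out, up to z = 156 mm) and two black pulley wheels 36 mm across (reaching 18 mm out, at y = -25, z = 190 and y = 30, z = 215 mm)
- foot_corner (a point): middle of the inner corner between the foot bar's panel-side face and the top of the base plate, 8 mm above the bench; axes as the stand (x towards the panel). The bar is 170 mm long along y, 25 mm high, 12 mm thick. The panel's plain face, in place, is 170 mm from here, so the board leans at about 46 degrees
- board: the loose plywood board, 230 x 36 x 14 mm thick, about 60 to 120 g, lying flat on the bench to one side of the stand; origin at the centre of its underside, x along its length, y across its width. Either end may be the foot
- board_mid (a point): centre of the board, half-way through its thickness
- board_end_a (a point): middle of the board's end face at its +x end
- board_end_b (a point): middle of the board's end face at its -x end
- channel: bystander: aluminium U channel 280 x 26 x 16 mm lying on the bench on the other side of the stand; leave it alone
- mass_a: bystander: brass disc weight 36 mm across, 18 mm high, on the base plate beside the way of the board; leave it alone
- washer: bystander: steel washer 26 mm across, 4 mm thick, on the base plate; leave it alone
- hanger: bystander: brass mass hanger 40 mm across, 70 mm high, standing on the bench; leave it alone
- pulley: bystander: black pulley wheel 48 mm across, 22 mm high, lying on the base plate behind the turntable; leave it alone
- driver: bystander: screwdriver 170 mm long lying at the back; leave it alone
- jar: bystander: clear jar 56 mm across, 75 mm high, at the back; leave it alone

How it is judged (in metres and radians):
On the way, in this order (a step that is already met when the one before it is completed fails the run):
1. the panel has clicked into the position where its plain face looks squarely at the foot bar (within 3.5 degrees) and rests there, untouched (angle between the x axis of turn and the x axis of stand, either way round below 0.06 rad and x of panel_face in the frame of stand below 0 m and angular speed of turn below 0.1 rad/s and contact force between each of the arm, the fingers and turn below 0.1 N), for 0.2 s.
2. the robot holds the board with its foot set down on the base plate against the foot bar (((x of board_end_a in the frame of foot_corner between -0.006 and 0.015 m and z of board_end_a in the frame of foot_corner between -0.004 and 0.014 m) or (x of board_end_b in the frame of foot_corner between -0.006 and 0.015 m and z of board_end_b in the frame of foot_corner between -0.004 and 0.014 m)) and contact force between the fingers and board above 0.3 N and z of board_mid in the frame of foot_corner above 0.06 m), for 0.15 s.
At the end, for the whole second after the job is handed in: panel at rest in the detent facing the foot bar (within 3.5 degrees); board at rest leaning on its plain face, foot end's middle on the plate within 15 mm of the bar, centre 70 to 100 mm above the plate and within 45 mm of the centre line, width parallel to the bar within 11 degrees (angle between the x axis of turn and the x axis of stand, either way round below 0.06 rad and x of panel_face in the frame of stand below 0 m and ((x of board_end_a in the frame of foot_corner between -0.006 and 0.015 m and z of board_end_a in the frame of foot_corner between -0.004 and 0.014 m) or (x of board_end_b in the frame of foot_corner between -0.006 and 0.015 m and z of board_end_b in the frame of foot_corner between -0.004 and 0.014 m)) and z of board_mid in the frame of foot_corner between 0.07 and 0.1 m and y of board_mid in the frame of foot_corner between -0.045 and 0.045 m and angle between the y axis of board and the y axis of stand, either way round below 0.2 rad and contact force between board and turn above 0.02 N and linear speed of board below 0.02 m/s and angular speed of turn below 0.05 rad/s); the robot touches nothing.
It fails at once if a bystander (channel, weight, washer, hanger, pulley, screwdriver or jar) is moved by more than 40 mm (distance of any of channel, mass_a, washer, hanger, pulley, driver, jar from where it was at the start of the episode above 0.04 m).
It also fails if it takes over 72 s, if anything falls off the work surface, if the arm or the gripper's body presses on something with over 40 N, if the wrist force passes 120 N, or if a joint passes its speed limit or range.

## Working session

There is one attempt and no reset: what is moved stays moved. The work goes in short steps, each a Python script; the robot and the scene stay as the last script left them, time stands still between calls to the robot, and variables do not carry over. Pictures are saved under pics/ and viewed, at most 10 in all, crops included, and the job is handed in when it is done.

```bash
ls; mkdir -p pics
cat > h.py <<'E'
import numpy as np, cv2
from rig import robot
def cam(n):
    c=robot.camera_info(n); f=210/np.tan(np.radians(c['vfov'])/2)
    K=np.array([[f,0,c['cx']],[0,f,c['cy']],[0,0,1]]); d=np.array([c['k1'],0,0,0,0.])
    return c,K,d
def pose(n,c):
    if 'view' in c: return np.linalg.inv(np.array(c['view']))
    T=np.eye(4);T[:3,:3]=np.array(robot.read_tcp_rot());T[:3,3]=robot.read_position()
    return T@np.array(c['T_tool_cam'])
def rays(n,px,T=None):
    c,K,d=cam(n); T=pose(n,c) if T is None else T
    u=cv2.undistortPoints(np.array(px,float).reshape(-1,1,2),K,d).reshape(-1,2)
    return T,np.c_[u,np.ones(len(u))]
def onplane(n,px,z,T=None):
    T,u=rays(n,px,T); w=u@T[:3,:3].T; s=(z-T[2,3])/w[:,2]
    return T[:3,3]+w*s[:,None]
def cloud(n,depth,T=None):
    vv,uu=np.mgrid[0:420,0:560]
    T,u=rays(n,np.c_[uu.ravel(),vv.ravel()],T)
    P=(u*depth.ravel()[:,None])@T[:3,:3].T+T[:3,3]
    P[depth.ravel()<=0]=np.nan
    return P.reshape(420,560,3)
def save(n,img): cv2.imwrite('pics/'+n,img[...,::-1])
E
python3 - <<'E'
from h import *
a,da=robot.grab_frame('top'); b,db=robot.grab_frame('side')
np.savez('f0.npz',a=a,da=da,b=b,db=db)
save('top0.png',a);save('side0.png',b)
for n in('top','side'):
    c=robot.camera_info(n);print(n,np.round(np.linalg.inv(np.array(c['view'])),2).tolist(),c['vfov'],c['k1'])
E
```

```text
pics
top [[0.01, -1.0, 0.06, 0.51], [-1.0, -0.01, 0.02, 0.0], [-0.02, -0.06, -1.0, 1.26], [0.0, 0.0, 0.0, 1.0]] 52.332388785993665 -0.018660459392760856
side [[-0.77, -0.49, 0.42, 0.06], [-0.64, 0.59, -0.49, 0.65], [-0.01, -0.65, -0.76, 1.15], [0.0, 0.0, 0.0, 1.0]] 42.146149828180235 -0.10991602132564741
```

View pics/top0.png

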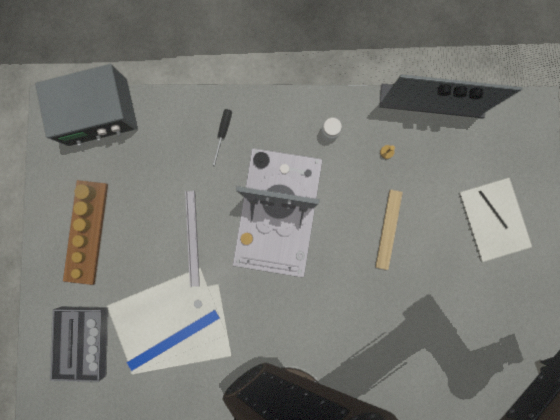

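View pics/side0.png

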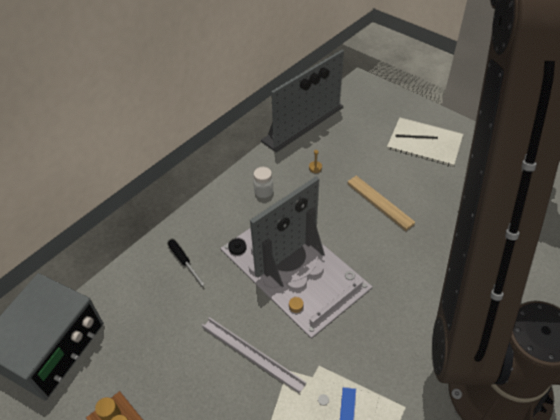

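The top view shows the stand plate with corners near (252,150), (322,157), (303,276) and (234,266), and its foot bar nearest the robot. The panel runs (237,190)–(319,203) with its brackets towards the bar, so it is about 180° off. The board is at (389,230). The side view confirms that the pulleys face the bar.

```bash
cat > m.py <<'E'
from h import *
f=np.load('f0.npz'); a,da=f['a'],f['da']
hsv=cv2.cvtColor(a,cv2.COLOR_RGB2HSV)
P=cloud('top',da)
def big(m):
    n,l,s,c=cv2.connectedComponentsWithStats(m.astype(np.uint8)); i=1+np.argmax(s[1:,4]); return l==i
# board
roi=np.zeros((420,560),bool); roi[170:290,360:420]=1
m=big(roi&(hsv[...,1]>60)&(hsv[...,2]>110))
c=max(cv2.findContours(m.astype(np.uint8),0,cv2.CHAIN_APPROX_NONE)[0],key=len).reshape(-1,2)
print('board area',m.sum(),'z',np.nanmedian(P[m][:,2]))
W=onplane('top',c,0.014)
r=cv2.minAreaRect((W[:,:2]*1000).astype(np.float32)); print('board rect',r, cv2.boxPoints(r))
# plate
roi[:]=0; roi[140:285,225:330]=1
m=roi&(np.abs(P[...,2]-0.008)<0.012)&(hsv[...,2]>130); m=big(m)
c=max(cv2.findContours(m.astype(np.uint8),0,cv2.CHAIN_APPROX_NONE)[0],key=len).reshape(-1,2)
W=onplane('top',c,0.008)
r=cv2.minAreaRect((W[:,:2]*1000).astype(np.float32)); print('plate rect',r,cv2.boxPoints(r))
# panel top pts
q=P[roi&(P[...,2]>0.22)&(P[...,2]<0.26)]; 
r=cv2.minAreaRect((q[:,:2]*1000).astype(np.float32)); print('panel',len(q),np.nanmedian(q[:,2]),r)
E
python3 m.py
```

```text
board area 1012 z 0.01346999980594954
board rect ((518.0247192382812, -286.986328125), (37.02077102661133, 228.8048095703125), 79.33867645263672) [[ 402.17267 -284.01236]
 [ 627.0278  -326.342  ]
 [ 633.8768  -289.9603 ]
 [ 409.02167 -247.63065]]
plate rect ((567.689697265625, 35.99212646484375), (423.4068298339844, 307.5218200683594), 0.781822919845581) [[ 353.9079   186.85004]
 [ 358.10406 -120.64316]
 [ 781.4715  -114.86578]
 [ 777.2753   192.62741]]
panel 525 0.24261975872328345 ((585.0115966796875, 31.653099060058594), (199.17710876464844, 31.78030014038086), 81.32012939453125)
```

```bash
cat > m2.py <<'E'
from m import *
print('----')
lab=cv2.cvtColor(a,cv2.COLOR_RGB2LAB).astype(int)
print(a[255,285],a[290,270],a[200,350],a[160,300])
ref=lab[255,285]; bg=lab[215,350]
m=roi&(lab[...,0]>(ref[0]+bg[0])/2)
m=big(m); m=cv2.morphologyEx(m.astype(np.uint8),cv2.MORPH_OPEN,np.ones((3,3)))
c=max(cv2.findContours(m,0,cv2.CHAIN_APPROX_NONE)[0],key=len).reshape(-1,2)
W=onplane('top',c,0.008)
r=cv2.minAreaRect((W[:,:2]*1000).astype(np.float32)); print('plate rect',r,cv2.boxPoints(r))
E
python3 m2.py | sed -n '/----/,$p'
cat > ikc.py <<'E'
from h import *
from scipy.spatial.transform import Rotation as R
import sys
E
```

```text
----
[178 175 180] [133 134 128] [140 141 136] [183 178 182]
plate rect ((488.6853942871094, 46.415863037109375), (207.82582092285156, 193.20550537109375), 81.40638732910156) [[377.64     -41.895546]
 [568.6764   -70.7653  ]
 [599.7308   134.72726 ]
 [408.6944   163.59702 ]]
```

```bash
cat >> h.py <<'E'
O=np.array([0.595,0.0302,0]); YAW=np.radians(-8.6)
S=np.array([[np.cos(YAW),-np.sin(YAW),0],[np.sin(YAW),np.cos(YAW),0],[0,0,1]])
def Rd(psi): # tool down, x axis at psi
    c,s=np.cos(psi),np.sin(psi); return np.array([[c,s,0],[s,-c,0],[0,0,-1.]])
def st(p): return O+S@np.array(p,float)
def leanR(th): # tool x along board (foot->top) at th deg, y across, z = into board
    t=np.radians(th); u=[np.cos(t),0,np.sin(t)]; z=[np.sin(t),0,-np.cos(t)]
    return S@np.array([u,np.cross(z,u),z]).T
E
python3 - <<'E'
from h import *
q0=np.array(robot.read_qpos()); print(q0)
for side in(1,-1):
  for flip in(0,180):
    print(side,flip)
    for d in range(-180,181,60):
        al=YAW+np.radians(d)    # body angle of turn
        p=[O[0]-side*.08*np.sin(al),O[1]+side*.08*np.cos(al),.205]
        q=robot.ik(p,Rd(al+np.radians(90+flip)))
        print(d,None if q is None else np.round(q).astype(int))
for th in(46,50):
  for k in (0,.02,.04):
    for fl in (1,-1):
      R=leanR(th)@np.diag([fl,fl,1]); u=leanR(th)[:,0]; n=-R[:,2]
      mid=st([-.176+.005,0,.013])+u*(.115+k)
      q=robot.ik(mid-n*.004,R); q2=robot.ik(mid-n*.004+.08*n,R); print(th,k,fl,q if q is None else np.round(q),q2 if q2 is None else np.round(q2))
E
```

```text
[-5.46549886e+01  2.05874470e+01  6.39003668e-01 -1.93374002e-02
 -7.01352853e+01 -1.65080750e+01]
1 0
-180 [ 14  13 -13   0 -64 -23]
-120 [ 15  20  -3   0 -67  36]
-60 [ 22  21  -1   0 -68  90]
0 [ 28  16  -9   0 -65 143]
60 [  29    9  -18    0  -63 -158]
120 [ 22   7 -20   0 -63 -90]
180 [ 14  13 -13   0 -64 -23]
1 180
-180 [ 14  13 -13   0 -64 157]
-120 [  15   20   -3    0  -67 -144]
-60 [ 22  21  -1   0 -68 -90]
0 [ 28  16  -9   0 -65 -37]
60 [ 29   9 -18   0 -63  22]
120 [ 22   7 -20   0 -63  90]
180 [ 14  13 -13   0 -64 157]
-1 0
-180 [ 28  16  -9   0 -65 -37]
-120 [ 29   9 -18   0 -63  22]
-60 [ 22   7 -20   0 -63  90]
0 [ 14  13 -13   0 -64 157]
60 [  15   20   -3    0  -67 -144]
120 [ 22  21  -1   0 -68 -90]
180 [ 28  16  -9   0 -65 -37]
-1 180
-180 [ 28  16  -9   0 -65 143]
-120 [  29    9  -18    0  -63 -158]
-60 [ 22   7 -20   0 -63 -90]
0 [ 14  13 -13   0 -64 -23]
60 [ 15  20  -3   0 -67  36]
120 [ 22  21  -1   0 -68  90]
180 [ 28  16  -9   0 -65 143]
46 0 1 [ -19.    3.  -53. -145.  -14. -116.] None
46 0 -1 [ -19.    3.  -53. -145.  -14.   64.] None
46 0.02 1 [ -10.    1.  -44. -130.   -1. -139.] None
46 0.02 -1 [ -10.    1.  -44. -130.   -1.   41.] None
46 0.04 1 None None
46 0.04 -1 None None
50 0 1 None None
50 0 -1 None None
50 0.02 1 [ -21.    1.  -56. -148.  -19. -112.] None
50 0.02 -1 [ -21.    1.  -56. -148.  -19.   68.] None
50 0.04 1 [ -18.   -1.  -50. -143.  -12. -121.] None
50 0.04 -1 [ -18.   -1.  -50. -143.  -12.   59.] None
```

```bash
cat > turn.py <<'E'
from h import *
print(np.round(robot.camera_info('wrist')['T_tool_cam'],2).tolist())
def tp(d,z):
    al=YAW+np.radians(d)
    return [O[0]-.08*np.sin(al),O[1]+.08*np.cos(al),z], Rd(al+np.pi/2)
t0=robot.read_t()
p=np.array(robot.read_position()); robot.servo_line([p[0],p[1],.31],speed=.2)
robot.goto(*tp(-180,.31)); robot.move_gripper(.45)
print(robot.read_t()-t0,robot.read_grip_width())
robot.servo_line(tp(-180,.205)[0],speed=.15)
print(np.round(robot.read_force(),1))
for d in range(-165,1,15):
    P,R=tp(d,.205); robot.servo_line(P,R,speed=.12)
    print(d,np.round(robot.read_force(),1),round(robot.read_t()-t0,1))
robot.servo_line(tp(0,.32)[0],speed=.2)
a,da=robot.grab_frame('side'); save('side1.png',a); np.savez('f1.npz',b=a,db=da)
print(robot.read_t()-t0,robot.read_t())
E
python3 turn.py
```

```text
[[-0.0, -0.96, -0.29, 0.08], [1.0, -0.0, -0.0, 0.0], [0.0, -0.29, 0.96, -0.16], [0.0, 0.0, 0.0, 1.0]]
3.9833000000000003 0.4504906472824792
[ 1.4  0.1 -0. ]
-165 [-2.8  0.1  3.3] 5.2
-150 [-0.9  0.2  0. ] 5.7
-135 [-0.3  0.1  0.3] 6.1
-120 [-3.  -1.1  2.1] 6.5
-105 [0.3 1.  0.3] 6.9
-90 [-0.3 -0.2  0.4] 7.3
-75 [-2.1 -3.2  1.5] 7.7
-60 [ 0.4 -0.2 -0.8] 8.1
-45 [ 1.  -0.1 -0.6] 8.5
-30 [ 0.3 -3.4 -2.1] 8.9
-15 [ 0.4  0.5 -0.5] 9.3
0 [0.5 0.4 1. ] 9.7
10.5083 10.6083
```

View pics/side1.png

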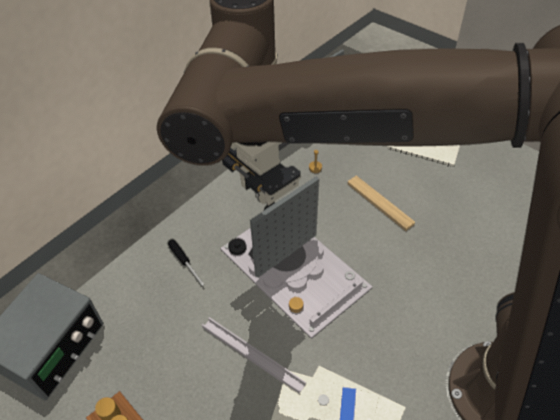

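The panel (side view, about (285,225)) now shows its plain perforated face to the bar, and nothing else has moved. The board is still at (380,202).

```bash
cat >> h.py <<'E'
def pitchR(yaw,tilt,fl=-1): # tool y horizontal; tool z = forward-tilted by 'tilt' deg from down
    t=np.radians(tilt); c,s=np.cos(yaw),np.sin(yaw); Z=np.array([[c,-s,0],[s,c,0],[0,0,1.]])
    x=np.array([np.cos(t),0,np.sin(t)]); z=np.array([np.sin(t),0,-np.cos(t)])
    return Z@np.array([fl*x,np.cross(z,fl*x),z]).T
B=np.array([.518,-.287,0]); BY=np.radians(-10.66)
E
python3 - <<'E'
from h import *
f=lambda q: None if q is None else np.round(q).astype(int)
for beta in(20,25,30,35):
  for fl in(-1,1):
    print('beta',beta,fl,'grasp',f(robot.ik(B+[0,0,.007],pitchR(BY,-beta,fl))),f(robot.ik(B+[0,0,.15],pitchR(BY,-beta,fl))))
    for th in(46,54):
      t=np.radians(th); u=S@[np.cos(t),0,np.sin(t)]
      mid=st([-.171,0,.013])+u*.115; R=pitchR(YAW,th-beta,fl)
      print(th,f(robot.ik(mid,R)),'up',f(robot.ik(mid+[0,0,.12],R)),'retr',f(robot.ik(mid-.12*R[:,2],R)))
E
```

```text
beta 20 -1 grasp [-10  36  -8   0 -66 -90] [-10  28  -1   0 -81 -90]
46 None up [  38  -10  -53   35  -34 -164] retr None
54 None up None retr None
beta 20 1 grasp [-10  36  -8   0 -66  90] [-10  28  -1   0 -81  90]
46 None up [ 38 -10 -53  35 -34  16] retr None
54 None up None retr None
beta 25 -1 grasp [-10  39  -4   0 -72 -90] [-10  31   3   0 -87 -90]
46 None up [  38   -8  -46   24  -39 -153] retr [  43  -12  -51   26  -41 -160]
54 None up [  40  -13  -57   41  -33 -171] retr [ 154  -80  -55   14 -142  117]
beta 25 1 grasp [-10  39  -4   0 -72  90] [-10  31   3   0 -87  90]
46 None up [ 38  -8 -46  24 -39  27] retr [ 43 -12 -51  26 -41  20]
54 None up [ 40 -13 -57  41 -33   9] retr [ 154  -80  -55   14 -142  -63]
beta 30 -1 grasp [-10  42   0   0 -78 -90] [-10  34   7   0 -92 -90]
46 [  33    4  -53   27  -23 -156] up [  35   -5  -39   16  -45 -144] retr [  39   -8  -43   17  -45 -149]
54 None up [  40  -11  -50   29  -39 -160] retr [  48  -16  -55   31  -41 -168]
beta 30 1 grasp [-10  42   0   0 -78  90] [-10  34   7   0 -92  90]
46 [ 33   4 -53  27 -23  24] up [ 35  -5 -39  16 -45  36] retr [ 39  -8 -43  17 -45  31]
54 None up [ 40 -11 -50  29 -39  20] retr [ 48 -16 -55  31 -41  12]
beta 35 -1 grasp [-10  45   4   0 -84 -90] [-10  38  10   0 -97 -90]
46 [  32    6  -44   14  -32 -142] up [  33   -2  -33    9  -51 -137] retr [  35   -4  -36   10  -51 -139]
54 None up [  38   -8  -43   20  -44 -150] retr [  44  -13  -48   21  -45 -156]
beta 35 1 grasp [-10  45   4   0 -84  90] [-10  38  10   0 -97  90]
46 [ 32   6 -44  14 -32  38] up [ 33  -2 -33   9 -51  43] retr [ 35  -4 -36  10 -51  41]
54 None up [ 38  -8 -43  20 -44  30] retr [ 44 -13 -48  21 -45  24]
```

```bash
cat >> h.py <<'E'
def holdpose(th,foot,k,beta,h=0.0,fl=-1): # foot: middle of foot end in stand coords; k: grasp offset from mid; h: TCP above board mid-plane
    t=np.radians(th); u=np.array([np.cos(t),0,np.sin(t)]); n=np.array([-np.sin(t),0,np.cos(t)])
    return st(np.array(foot)+u*(.115+k)+n*h), pitchR(YAW,th-beta,fl)
E
python3 - <<'E'
from h import *
f=lambda q: None if q is None else np.round(q).astype(int)
u=np.array([np.cos(BY),np.sin(BY),0])
for beta in(35,40):
  for k in(.025,.04):
    print(beta,k,f(robot.ik(B+u*k+[0,0,.0075],pitchR(BY,-beta))))
    for th in(46,49,52,55):
      for foot in([-.171,0,.013],[-.155,0,.013],[-.155,0,.07]):
        P,R=holdpose(th,foot,k,beta); print(th,foot,f(robot.ik(P,R)),f(robot.ik(P-.1*R[:,2],R)))
E
```

```text
35 0.025 [-10  47   8   0 -86 -90]
46 [-0.171, 0, 0.013] [  31    6  -41   12  -35 -139] [  33   -2  -34    9  -50 -137]
46 [-0.155, 0, 0.013] [  30    8  -39   12  -35 -137] [  32    0  -32    9  -50 -136]
46 [-0.155, 0, 0.07] [  30    4  -34   10  -44 -135] [  32   -3  -26    8  -58 -134]
49 [-0.171, 0, 0.013] [  33    4  -45   18  -31 -146] [  36   -5  -38   13  -48 -142]
49 [-0.155, 0, 0.013] [  31    6  -43   17  -31 -144] [  34   -3  -36   13  -47 -141]
49 [-0.155, 0, 0.07] [  32    2  -38   14  -41 -140] [  34   -6  -30   11  -56 -138]
52 [-0.171, 0, 0.013] [  34    2  -50   25  -27 -154] [  39   -8  -42   18  -45 -149]
52 [-0.155, 0, 0.013] [  32    3  -48   25  -27 -152] [  37   -6  -41   17  -45 -146]
52 [-0.155, 0, 0.07] [  33   -1  -42   19  -38 -146] [  37   -9  -34   15  -53 -144]
55 [-0.171, 0, 0.013] [  34   -1  -56   35  -24 -163] [  42  -11  -47   23  -43 -155]
55 [-0.155, 0, 0.013] [  32    1  -54   34  -23 -161] [  39   -9  -46   22  -42 -153]
55 [-0.155, 0, 0.07] [  35   -3  -47   25  -34 -152] [  40  -12  -39   19  -51 -149]
35 0.04 [-10  48  11   0 -88 -90]
46 
[... 2449 characters left out ...]
   7  -55 -134]
49 [-0.155, 0, 0.013] [  29    8  -34    8  -41 -133] [  30    1  -27    7  -55 -132]
49 [-0.155, 0, 0.07] [  29    5  -29    7  -49 -132] [  30   -1  -21    6  -63 -131]
52 [-0.171, 0, 0.013] [  32    4  -40   13  -37 -140] [  34   -4  -33   10  -52 -138]
52 [-0.155, 0, 0.013] [  30    6  -38   12  -37 -138] [  32   -2  -31   10  -52 -137]
52 [-0.155, 0, 0.07] [  30    2  -33   10  -46 -136] [  32   -4  -25    9  -60 -135]
55 [-0.171, 0, 0.013] [  33    2  -45   18  -34 -146] [  37   -7  -37   14  -50 -144]
55 [-0.155, 0, 0.013] [  32    3  -43   18  -34 -145] [  35   -5  -36   14  -49 -142]
55 [-0.155, 0, 0.07] [  32   -1  -37   14  -43 -141] [  35   -8  -30   12  -58 -140]
```

```bash
cat > grasp.py <<'E'
from h import *
t0=robot.read_t(); k,beta=.025,35
u=np.array([np.cos(BY),np.sin(BY),0]); G=B+u*k; R=pitchR(BY,-beta)
robot.goto(G+[0,0,.33],R); robot.move_gripper(.8)
robot.servo_line(G+[0,0,.06],speed=.25); robot.servo_line(G+[0,0,.0075],speed=.08)
print(robot.read_position(),np.round(robot.read_force(),1))
robot.move_gripper(0); print('grip',robot.read_grip_width()*88,robot.read_finger_force(),np.round(robot.read_force(),1))
robot.servo_line(G+[0,0,.15],speed=.15)
print('grip',robot.read_grip_width()*88,robot.read_finger_force(),robot.read_t()-t0)
a,da=robot.grab_frame('side'); save('side2.png',a)
E
python3 grasp.py
```

```text
[ 0.54281137 -0.29176259  0.00753694] [0.4 0.2 0.4]
grip 35.80243502525787 29.98870074748993 [ 0.3 -1.2  1.2]
grip 35.82853812614295 29.979367554187775 7.925000000000001
```

View pics/side2.png

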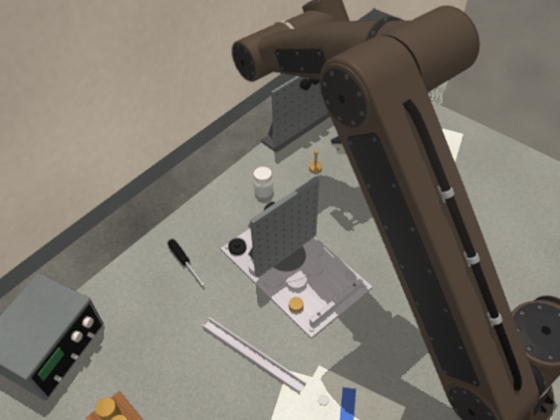

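The board is gripped: finger opening 35.8 mm and finger force 30 N. The view of it is hidden by the arm, and the rest of the bench is unchanged. Next I bring it in from the side at 55°.

```bash
cat > hover.py <<'E'
from h import *
t0=robot.read_t(); k,beta,h=.025,35,.0005
robot.goto(*holdpose(55,[-.168,-.24,.10],k,beta,h))
P,R=holdpose(55,[-.160,0,.07],k,beta,h); robot.servo_line(P,R,speed=.15)
P,R=holdpose(55,[-.160,0,.035],k,beta,h); robot.servo_line(P,R,speed=.1)
print('grip',robot.read_grip_width()*88,np.round(robot.read_force(),1),robot.read_t()-t0,robot.read_t())
T=pose('wrist',robot.camera_info('wrist'))
w,dw=robot.grab_frame('wrist'); s,ds=robot.grab_frame('side'); a,da=robot.grab_frame('top')
np.savez('f3.npz',T=T,w=w,dw=dw,s=s,ds=ds,a=a,da=da)
save('w3.png',np.hstack([w[::1,::1]])); save('sa3.png',np.hstack([s[150:350,180:420],a[130:330,180:420]]))
E
python3 hover.py
```

```text
grip 35.55626524320782 [-0.1 -0.9  0.7] 3.2667 21.85
```

View pics/w3.png

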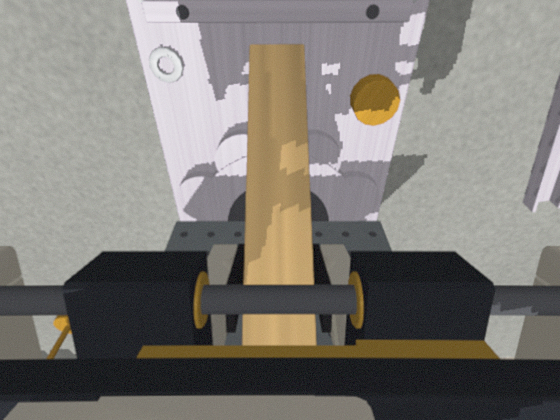

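View pics/sa3.png

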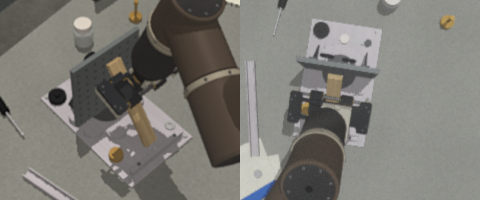

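The wrist view shows the bar's lower panel-side edge at row ~22 and its holes at columns 183 and 372. The board's end is at row 44, columns 250–303, centred between the holes, and the washer (166,63) and weight (375,99) are clear on either side.

Run:
```python
from h import *
f=np.load('f3.npz'); T=f['T']; w=f['w']; dw=f['dw']
g=cv2.cvtColor(w,cv2.COLOR_RGB2GRAY)
for c in(200,230,320,350): print(c,g[0:34:1,c].tolist())
def sx(p): return np.round((p-O)@S*1000,1)
print('bar edge on plate',sx(onplane('wrist',[(200,22),(277,22),(350,22)],.008,T)).tolist())
print('plate sides',sx(onplane('wrist',[(145,80),(401,130)],.008,T)).tolist())
C=cloud('wrist',dw,T)
print('board end px depth',sx(C[47,276]),sx(C[47,256]),sx(C[47,298]))
t=np.radians(55); e=np.array([-160,0,35])+7*np.array([-np.sin(t),0,np.cos(t)]);print('expected end edge',e, sx(onplane('wrist',[(250,44),(276,44),(303,44)],e[2]/1000,T)).tolist())
print('holes',sx(C[12,183]),sx(C[12,372]),'panel top',sx(C[233,220]),sx(C[233,340]),'plate',sx(C[40,220]),sx(C[100,330]))
```

```text
200 [131, 137, 138, 136, 139, 141, 136, 139, 133, 133, 135, 134, 134, 132, 138, 136, 138, 139, 132, 140, 136, 130, 115, 132, 138, 133, 134, 141, 139, 136, 144, 164, 175, 173]
230 [132, 141, 138, 138, 138, 138, 142, 139, 136, 134, 137, 132, 130, 134, 135, 136, 136, 136, 137, 137, 135, 125, 118, 129, 135, 137, 141, 133, 136, 131, 135, 137, 134, 133]
320 [126, 137, 138, 136, 137, 140, 135, 135, 136, 137, 130, 133, 132, 133, 133, 134, 136, 135, 135, 132, 127, 121, 122, 135, 140, 139, 139, 139, 138, 139, 136, 138, 135, 140]
350 [132, 137, 138, 134, 140, 138, 142, 135, 140, 136, 137, 133, 129, 130, 134, 132, 135, 136, 134, 135, 129, 114, 121, 133, 139, 142, 140, 141, 137, 139, 139, 137, 141, 143]
bar edge on plate [[-173.2, -56.3, 8.0], [-173.2, -1.3, 8.0], [-173.1, 50.8, 8.0]]
plate sides [[-133.1, -105.6, 8.0], [-91.0, 106.1, 8.0]]
board end px depth [-163.6   -1.8   41.4] [-163.6  -14.9   41.6] [-163.5   12.5   40.7]
expected end edge [-165.73406431    0.           39.01503505] [[-164.9, -18.9, 39.0], [-164.9, -1.9, 39.0], [-164.9, 15.8, 39.0]]
holes [-182.3  -60.4   35.1] [-182.2   58.6   35.4] panel top [ -6.4 -54.8  47.3] [-6.8 56.9 47.7] plate [-161.6  -43.3    7.8] [-117.6   41.9    8.5]
```

```bash
cat > place.py <<'E'
from h import *
k,beta,h=.025,35,.0005
def go(th,x,z,v=.05):
    P,R=holdpose(th,[x,0,z],k,beta,h); robot.servo_line(P,R,speed=v)
def F(): return S.T@np.array(robot.read_force())
x,z=-.162,.0155
go(55,x,z); f0=F(); print('f0',np.round(f0,1))
while z>.008:
    z-=.001; go(55,x,z,.02); f=F()-f0
    if f[2]>1.5: break
print('z',z,np.round(f,1)); z+=.0005; go(55,x,z,.02); f1=F()
while x>-.178:
    x-=.001; go(55,x,z,.02); f=F()-f1
    if f[0]>2.0: break
print('x',x,np.round(f,1)); x+=.0005; go(55,x,z,.02)
print(np.round(F(),1),'grip',robot.read_grip_width()*88,robot.read_t())
np.save('xz.npy',[x,z])
w,_=robot.grab_frame('wrist'); save('w4.png',w[:240])
E
python3 place.py
```

```text
f0 [-0.2 -0.4 -0.7]
z 0.011499999999999996 [ 1.1 -0.2  1.9]
x -0.171 [2.1 0.2 0.4]
[ 0.4  0.3 -0.2] grip 35.69484454799457 26.2917
```

View pics/w4.png

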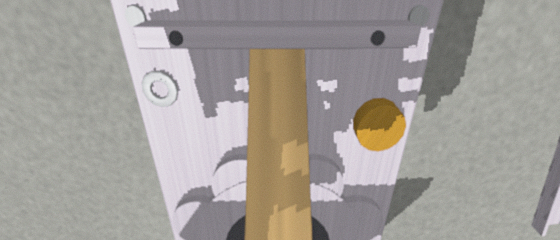

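The foot sits in the corner, centred and square to the bar. Next I tilt it onto the panel and release.

```bash
cat > lean.py <<'E'
from h import *
k,beta,h=.025,35,.0005
x,z=np.load('xz.npy'); xb=x-.007*np.sin(np.radians(55)); zb=z-.007*np.cos(np.radians(55))
def go(th,v=.05):
    t=np.radians(th); P,R=holdpose(th,[xb+.007*np.sin(t)+.0005,0,zb+.007*np.cos(t)+.0003],k,beta,h); robot.servo_line(P,R,speed=v)
def F(): return S.T@np.array(robot.read_force())
for th in(52,49.5,48): go(th); print(th,np.round(F(),1))
f0=F(); th=48
while th>44.6:
    th-=.4; go(th,.02); f=F()-f0
    if f[0]<-1.2: break
print('contact',th,np.round(f,1)); robot.dwell(.3)
robot.move_gripper(1.0); robot.dwell(.4)
p=np.array(robot.read_position()); R=np.array(robot.read_tcp_rot())
robot.servo_line(p-.13*R[:,2],speed=.12)
p=np.array(robot.read_position()); robot.servo_line(p+[-.0,0,.08],speed=.15)
print(robot.read_t())
T=pose('wrist',robot.camera_info('wrist'))
w,dw=robot.grab_frame('wrist');s,ds=robot.grab_frame('side');a,da=robot.grab_frame('top')
np.savez('f5.npz',T=T,w=w,dw=dw,s=s,ds=ds,a=a,da=da)
save('all5.png',np.hstack([w[:,60:460],s[120:540,180:480]]))
E
python3 lean.py
```

```text
52 [ 0.3 -0.4 -1.4]
49.5 [-0.6 -0.2 -0.5]
48 [ 0.5  0.  -0.2]
contact 46.00000000000001 [-1.2  0.   0.4]
32.0167Traceback (most recent call last):
  File "lean.py", line 21, in <module>
    save('all5.png',np.hstack([w[:,60:460],s[120:540,180:480]]))
                    ~~~~~~~~~^^^^^^^^^^^^^^^^^^^^^^^^^^^^^^^^^^
    return _nx.concatenate(arrs, 1, dtype=dtype, casting=casting)
           ~~~~~~~~~~~~~~~^^^^^^^^^^^^^^^^^^^^^^^^^^^^^^^^^^^^^^^
ValueError: all the input array dimensions except for the concatenation axis must match exactly, but along dimension 0, the array at index 0 has size 420 and the array at index 1 has size 300
```

Run:
```python
from h import *
f=np.load('f5.npz'); w,s=f['w'],f['s']
save('all5.png',np.hstack([w[:,60:460],s[:,150:500]]))
hsv=cv2.cvtColor(w,cv2.COLOR_RGB2HSV); C=(cloud('wrist',f['dw'],f['T'])-O)@S*1000
m=(hsv[...,1]>60)&(hsv[...,2]>90)&(np.abs(C[...,1])<40)&(C[...,0]<-5)&(C[...,0]>-180)&(C[...,2]>15)
P=C[m]; c=P.mean(0); v=np.linalg.svd(P-c,full_matrices=False)[2]
print(len(P),'mid',c,'x ext',np.percentile(P[:,0],[1,99]),'z ext',np.percentile(P[:,2],[1,99]),'dir',v[0],'normal',v[2])
```

```text
8108 mid [-100.81601565    4.20260211  193.61873292] x ext [-171.93453456   -7.25845583] z ext [ 22.22608306 409.55067156] dir [ 0.09841217 -0.05162339 -0.99380585] normal [-0.04408713 -0.99789924  0.04747027]
```

View pics/all5.png

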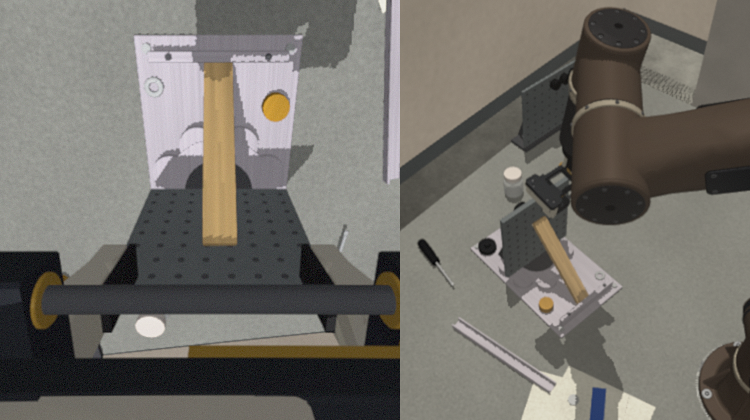

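The board leans from the bar to the middle of the panel: foot at about (218,65), top at (220,240) in the left half. The arm is clear and the bystanders have not moved.

```bash
python3 -c "
from rig import robot
print(robot.read_position(),robot.read_force());print(robot.job_done())"
```

```text
[0.49659662 0.04447285 0.31959318] [-0.27163328 -0.61940001 -0.48533655]
the job is handed in; nothing more can be done
None
```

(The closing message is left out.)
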